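# Tuck a sample board under the sprung hold-down arm

## Robot

A 7-joint arm with a two-finger parallel gripper is mounted at the origin on the work surface. World frame = base frame: x ahead of the robot, y to its left, z up, the work surface at z = 0. Lengths are in m, angles in rad, forces in N, time in s.
With the tool pointing down it reaches from about 0.35 to 0.9 m from the base axis. Payload 8.1 kg.
Tool frame: the origin (TCP) lies midway between the tips of the shut fingers; the grasp point (between the pads) lies arm.tcp_to_grasp behind it (arm.tcp_to_grasp is the distance from the TCP to the grasp point, in m); z points along the fingers, y is the line along which they close (so a half turn about z gives the same grasp; the last joint's range is limited). The gripper opens to 92 mm and grips with 3 to 60 N. Pads are 19 mm wide; open, the fingers measure 130 mm over their backs; the gripper's body (75 mm by 190 mm) begins 47 mm behind the grasp point.
Start: joints at [-1.228, 0.434, 0.025, 1.573, -0.012, 1.134, -0.075], TCP at [0.27, 0.564, 0.203] pointing down, gripper open.
Joint ranges: [-2.62, 2.62], [-0.44, 2.09], [-1.27, 1.32], [0.08, 2.57], [-1.32, 4.46], [0.12, 2], [-2.74, 2.74]. Speed limits (rad/s): [2.22, 2.22, 3.01, 3.01, 3.14, 3.14, 3.14].

## Interface

Orientations are given as a rotation vector (axis times angle).
In Python, from cell import observe, get_image, arm gives the robot as it stands. The module is installed in compiled form; this text tells all that it offers.
- The arm moves only by the tool drive_tool, never from a script. Its argument "steps" is a list of rows, each a list of 5 numbers: the closure, from 0 (fully open) to 1 (shut), then the shift along the world's x, y, z in mm, then the turn about the world's z in rad. In form: [[hand, x, y, z, roll], ...]. A call has 1 to 20 rows; each row shifts and turns the commanded pose from where the row before left it; what a row does not reach is not made up. A row lasts 1/12 s, in which the tool goes at most 41.7 mm and 7.16 degrees, less where a joint would pass 70% of its speed; a pose out of reach is approached as far as the arm can. A call with a gripper value outside its range is refused whole. The fingers move at their own pace and stop on an object; "grip_force" is the grip in N (left out, the last holds). Time passes only in rows, so rows that do not move let the fingers close. It gives the time, the measured TCP pose, the force, the opening and the grip force at its end, in the units of the state.
- observe(): the state, without advancing time (a new reading comes with each control period).
- get_image(name): name is "side" or "top" or "wrist"; returns a dict with "image" (420x560x3 uint8, red, green, blue), "vfov" (degrees; the focal length in pixels is half the picture's height over the tangent of half this angle, whatever the lens; pixels are square), "cx", "cy" (the principal point, pixels), "xyz" and "attitude" of the camera in the world. Camera axes: x right, y down, z forward; pixel columns grow to the right and rows downward; lengths in m; the calibration is good to about 2 mm. A picture is of the moment at which its call begins. There is no depth.
- arm.sign_off(): hands the job in; it is judged then, once.
The state is a dict: "clock": time; "joints": joint angles; "dq": joint speeds; "joint_efforts": joint torques, N m; "position": TCP position; "ee_rot": TCP orientation; "force": force on the tool from outside, world axes, zero at the start; "ft_torque": the same for the moment, N m; "width": opening from 0.0 (shut) to 1.0 (fully open); "gripper_force": force on a finger pad.
Only numpy, scipy, OpenCV 4.12 (cv2) and the standard library are available. Lean on these libraries where they do the work, as an engineer would, in place of code of your own. Each camera call takes 0.05 s, during which the arm holds its last target. There are 200 camera calls.

## Task

Take the walnut board with the yellow end out of the green rack, lay it down flat with its walnut face up and let go of it, then take it across its width and tuck it on top of the pile in the pressing fixture, under the red sprung arm, yellow end sticking out of the mouth, pushed fully home against the stops. It must end lying flat and square between the guides with the arm resting on it; the boards already in the pile stay where they are, and the other boards and the things on the bench are left alone.

Things in the scene. Friction and masses are not known exactly. Their poses are not given: they have to be found in the camera images.
- board: Walnut board, 140 x 60 x 12 mm, about 90 g: one broad face dark walnut, the other pale, dark edges. Origin at its centre. x along the length, away from the yellow end; y out of the walnut face; z along the 60 mm width. Starts on its long edge in a rack slot (z up, centre 38 mm over the bench). On its edge on the bench it stands steadily, but topples at a light push near the top.
- yellow_end (a point): Centre of the end face of the walnut board's yellow end (a yellow-painted band 26 mm wide round that end); 70 mm from the board's origin, along its -x.
- rack: Green board rack fixed to the bench, 150 x 150 mm, origin at the centre of its underside, z up. Three slots along its x at y = -50, 0, +50 mm, a board in each on its long edge, free gap of 38 mm between them; the walnut one may be in any slot, its yellow end towards the rack's -x, its walnut face to +y. Slot floor 8 mm over the bench.
- slot_top (a point): Centre of the rack's middle slot at the height of the tops of its ribs, 28 mm over the bench. Each slot has two ribs 120 mm long, 5 mm thick, 14 mm apart. The boards' top edges are 68 mm over the bench.
- blue_board: Blue board of the same 140 x 60 x 12 mm in the rack; bystander. Origin at its centre, axes as for the walnut board.
- white_board: White board of the same 140 x 60 x 12 mm in the rack; bystander. Origin at its centre, axes as for the walnut board.
- fixture: Pressing fixture fixed to the bench: plywood base 225 x 120 x 10 mm. Origin on its underside, 90 mm from the front (mouth) edge, 135 mm from the back; x from mouth to back (the mouth faces -x, roughly the robot), z up. On the base lies a pile of two pale boards, lengthwise along x, from x = -80 to +60 mm, y = -30 to +30 mm, top 34 mm over the bench.
- home (a point): Where the walnut board's centre belongs: on the pile, fixture x = -10 mm, y = 0, 40 mm over the bench; axes as the fixture's. The board is then against the stops and its yellow end lies over the pile's front end, 70 mm from here towards the mouth; the 40 mm at that end stand clear of guides and arm, free at both sides for fingers.
- stops (a point): Foot of the face of the two dark stop posts at the back of the pile (fixture x = +60 mm, y = 0, 10 mm over the bench). The posts stand at y = 14 to 34 mm either side, 54 mm high over the bench.
- guides (a point): Middle of the entry between the two aluminium side guides (fixture x = -16 mm, y = 0, 50 mm over the bench, level with their tops). Inner faces at y = 32.5 mm either side, from here to x = +54 mm. In front of them flared lips widen the way to about 40 mm either side at fixture x = -37 mm; lips' outsides at about 46 mm.
- hold_arm (a joint): Angle (rad) of the red sprung arm, 26 mm wide, hinged at the back (fixture x = 105 mm, 52 mm over the bench), reaching forward over the middle of the pile. About 0 on the two-board pile, 0.15 with a third board under it; grows as it lifts. It presses with 3 to 4 N. A board pushed in level, 0 to 3 mm above the pile, runs under its turned-up tip and lifts it; this takes about 5 to 10 N.
- press_pad (a point): Underside of the arm's pressing pad, on its centreline (fixture x = 25 mm when it rests on the pile).
- press_tip (a point): Turned-up front tip of the arm: 58 mm nearer the mouth than the pad (fixture x = -33 mm) and 26 mm higher than the pad's underside, so the gap over the pile there is 20 mm.
- pile_low: Lower pale board of the pile, 140 x 60 x 12 mm, loose. Origin at its centre; x as the fixture's, y up.
- pile_top: Upper pale board of the pile, 140 x 60 x 12 mm, loose. Origin at its centre; x as the fixture's, y up.
- tin: Paint tin, bystander: radius 36 mm, 85 mm high, origin at the centre of its underside.
- mug: Blue mug, bystander: radius 38 mm, 85 mm high, its handle reaching 70 mm from the axis towards its +y; origin at the centre of its underside.
- tape: Roll of amber tape lying flat, bystander: radius 46 mm, 24 mm high, origin at the centre of its underside.
- jar: Amber jar with black lid, bystander: radius 33 mm, 80 mm high, origin at the centre of its underside.
- glue: White glue bottle with orange cap, bystander: radius 28 mm, 170 mm high, origin at the centre of its underside.
- offcut: Pale wood offcut, bystander: 110 (x) x 45 (y) x 38 mm high, origin at the centre of its underside.
- screwdriver: Screwdriver lying on the bench, bystander: about 200 mm long along its x, 30 mm high, origin near its middle.
Not all that is in view belongs to the job. What is shaped like the board but pink or purple is not meant.

How it is judged:
By the outcome, as a careful person would: the job done as asked, in the order asked, and still so for the second after the job is handed in, with the robot touching nothing.
It also fails if it takes over 64 s, if anything falls off the work surface, if the arm or the gripper's body presses on something with over 40 N, if the wrist force passes 120 N, or if a joint passes its speed limit or range.

## Working session

There is one attempt and no reset: what is moved stays moved. The work goes in short steps, Python scripts to look and compute and a tool call to move; the robot and the scene stay as the last step left them, time stands still between calls to the robot, and variables do not carry over. Pictures are saved under pics/ and viewed, at most 10 in all, crops included, and the job is handed in when it is done.

Besides the shell and the picture viewer there is one more tool, called after "Request:" by a JSON object that holds its "op" and its "data". drive_tool: Moves the arm, as the interface text tells. Its arguments: {"type":"object","properties":{"steps":{"type":"array"},"grip_force":{"type":"number"}},"required":["steps"]}

```bash
mkdir -p pics
cat > h.py <<'E'
import numpy as np, cv2
from scipy.spatial.transform import Rotation as R
from cell import observe, get_image, arm
def rot(a):
    a=np.array(a,float)
    if a.shape==(3,3): return a
    return (R.from_rotvec(a) if a.size==3 else R.from_quat(a)).as_matrix()
def snap(n,f):
    d=get_image(n); cv2.imwrite(f'pics/{f}.png',d['image'][:,:,::-1]); np.save(f'pics/{f}.npy',{k:d[k] for k in d if k!='image'},allow_pickle=True); return d
def load(f): return np.load(f'pics/{f}.npy',allow_pickle=True).item()
def foc(d): return 210/np.tan(np.radians(d['vfov'])/2)
def px2w(d,u,v,z):
    r=rot(d['attitude'])@np.array([(u-d['cx'])/foc(d),(v-d['cy'])/foc(d),1]); p=np.array(d['xyz'])
    return p+r*(z-p[2])/r[2]
def w2px(d,P):
    c=rot(d['attitude']).T@(np.array(P)-d['xyz']); return foc(d)*c[:2]/c[2]+[d['cx'],d['cy']]
E
python3 - <<'E'
from h import *
for n in('top','side'):
    d=snap(n,n+'0'); print({k:d[k] for k in d if k!='image'})
print(observe(),arm.tcp_to_grasp)
a=cv2.imread('pics/top0.png');b=cv2.imread('pics/side0.png')
E
```

```text
{'vfov': 46.330386421351946, 'cx': 273.1819618792655, 'cy': 209.3156194068743, 'xyz': array([0.22946029, 0.02376556, 1.51775455]), 'attitude': array([-2.1316939 ,  2.10686238, -0.19893409])}
{'vfov': 49.41331018761711, 'cx': 274.5125084816479, 'cy': 215.05996317965938, 'xyz': array([-0.10558968, -0.69144747,  1.23725853]), 'attitude': array([-2.34047462,  0.87480516, -0.29830141])}
{'clock': 0.1, 'joints': array([-1.22761499,  0.4351526 ,  0.0249732 ,  1.57401011, -0.01159067,
        1.13396503, -0.07512087]), 'dq': array([ 0.00021289, -0.00195502, -0.00111399, -0.00228598, -0.00053232,
        0.00069077, -0.00057494]), 'joint_efforts': array([ 3.57390163e-03, -6.69125175e+01,  9.87717099e-01, -3.15147972e+01,
       -6.07173331e-02,  3.74528440e-02,  6.85232317e-05]), 'position': array([0.26932156, 0.56346035, 0.20182235]), 'ee_rot': array([-6.94541286e-01, -3.06367743e+00,  2.16654050e-03]), 'force': array([ 0.07404097, -0.02159654, -0.25818476]), 'ft_torque': array([0.00725534, 0.07370427, 0.01667359]), 'gripper_force': 0.0, 'width': 0.9971926807871612} 0.0188
```

View pics/top0.png

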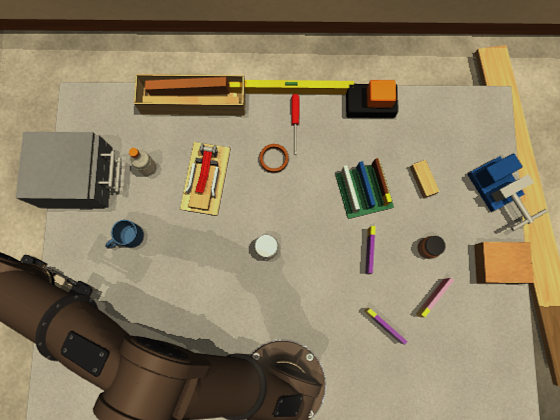

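View pics/side0.png

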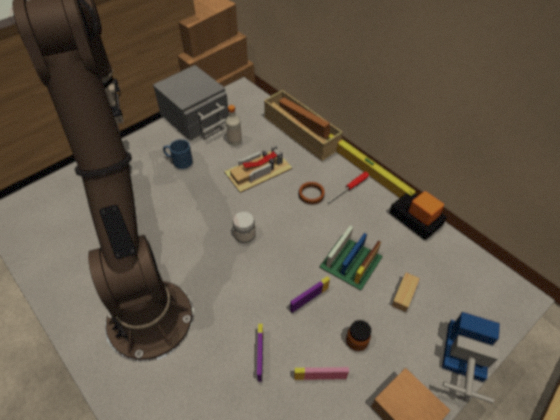

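The top view shows the rack at about (365,190) and the fixture at (205,180). Five things are board-shaped with a yellow end or similar:
- **Rack, right slot (382,180):** brown with a yellow end. This fits walnut, in a rack slot, yellow end towards the robot.
- **Purple (371,250), purple (387,325) and pink (436,297):** decoys on the bench.
- **Bin at (185,85):** brown and long, but not in the rack.

I'll confirm the first with an enlarged crop.

Run:
```python
from h import *
a=cv2.imread('pics/top0.png')
A=cv2.resize(a[150:225,330:400],None,fx=6,fy=6,interpolation=cv2.INTER_CUBIC)
B=cv2.resize(a[138:218,172:237],None,fx=6,fy=6,interpolation=cv2.INTER_CUBIC)
h=max(A.shape[0],B.shape[0]);A=cv2.copyMakeBorder(A,0,h-A.shape[0],0,0,0);B=cv2.copyMakeBorder(B,0,h-B.shape[0],0,0,0)
C=np.hstack([A,B])[:,:800]
cv2.imwrite('pics/crop0.png',C)
print(C.shape)
d=load('top0')
for u,v,z in[(387,200,.068),(376,160,.068)]: print(px2w(d,u,v,z))
```

```text
(480, 800, 3)
[ 0.54248003 -0.31190411  0.068     ]
[ 0.66754598 -0.28221456  0.068     ]
```

View pics/crop0.png

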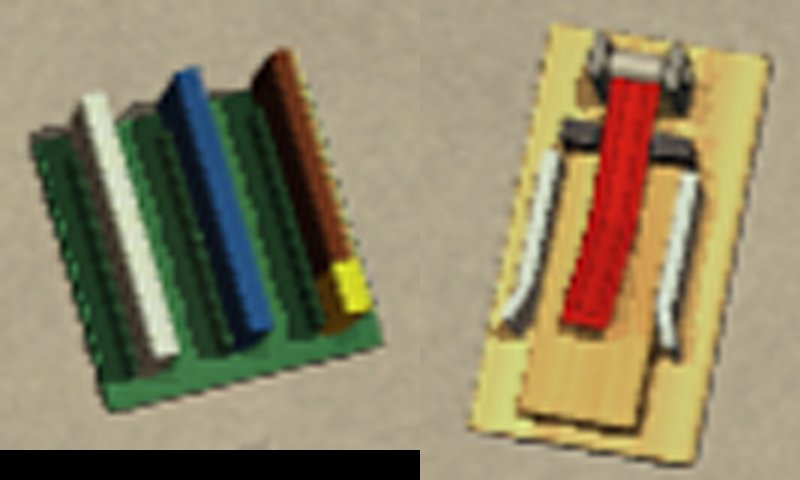

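The crop confirms it: the brown board with the yellow end sits in the rack's right slot (top edge from px (377,158) to (389,202)), walnut face to the left. Next I'll fit the poses.

Run:
```python
from h import *
d=load('top0')
def line(P,Q): v=Q-P; return np.arctan2(v[1],v[0])
print('board top'); 
n=px2w(d,389.2,202,.068);f=px2w(d,377.3,158.8,.068);print(n,f,(n+f)/2,np.linalg.norm(f-n),line(n,f))
print('rack'); c=[px2w(d,u,v,.004) for u,v in[(347.5,218.7),(393.7,207.5),(335,172.2)]]
print(c, line(c[0],c[2]),line(c[1],c[0])-np.pi/2, (c[1]+c[2])/2)
print('fix'); q=[px2w(d,u,v,.01) for u,v in[(180.3,209.7),(217.3,215.5),(194.2,142.2),(230.3,148.3)]]
print(q,[np.linalg.norm(q[0]-q[1]),np.linalg.norm(q[0]-q[2])],line(q[0],q[2]),line(q[1],q[3]),line(q[1],q[0])-np.pi/2,line(q[3],q[2])-np.pi/2,np.mean(q,0))
t=(line(q[0],q[2])+line(q[1],q[3]))/2
print('home',np.mean(q,0)+np.array([np.cos(t),np.sin(t),0])*(-.0225-.01))
for nm,u,v,z in[('tape',273,158,.012),('tin',266,247,.085),('scr',295,155,.01),('purple',371,230,.01),('glue',143,162,.05)]: print(nm,px2w(d,u,v,z))
print(w2px(d,[.55,-.09,0]),R.from_rotvec(observe()['ee_rot']).as_matrix())
```

```text
board top
[ 0.5363876  -0.31833558  0.068     ] [ 0.67141601 -0.28630649  0.068     ] [ 0.6039018  -0.30232104  0.068     ] 0.13877511731154718 0.2328982882210313
rack
[array([ 0.49505669, -0.20131602,  0.004     ]), array([ 0.53244019, -0.34698394,  0.004     ]), array([ 0.64502716, -0.1640193 ,  0.004     ])] 0.2437488614739414 0.2512136301207859 [ 0.58873367 -0.25550162  0.004     ]
fix
[array([0.51658609, 0.32222727, 0.01      ]), array([0.49947422, 0.20575459, 0.01      ]), array([0.73804129, 0.28810877, 0.01      ]), array([0.71885995, 0.17141465, 0.01      ])] [np.float64(0.11772298374411742), np.float64(0.2240680274510331)] -0.15286310642132694 -0.1552677727045089 -0.14587380600769673 -0.16291599730862227 [0.61824039 0.24687632 0.01      ]
home [0.58612534 0.25186366 0.01      ]
tape [0.68743845 0.03407789 0.012     ]
tin [0.393932   0.05081842 0.085     ]
scr [ 0.69879997 -0.03612155  0.01      ]
purple [ 0.45926108 -0.27268895  0.01      ]
glue [0.65846968 0.43747021 0.05      ]
[311.76182471 201.37971565] [[-9.02236997e-01  4.31240277e-01 -4.74575021e-04]
 [ 4.31240517e-01  9.02236061e-01 -1.30675212e-03]
 [-1.35345447e-04 -1.38365608e-03 -9.99999034e-01]]
```

Request:
{"op": "drive_tool", "data": {"steps": [[0.66,14,-36,0,0.0345],[0.66,14,-36,0,0.0345],[0.66,14,-36,0,0.0345],[0.66,14,-36,0,0.0345],[0.66,14,-36,0,0.0345],[0.66,14,-36,0,0.0345],[0.66,14,-36,0,0.0345],[0.66,14,-36,0,0.0345],[0.66,14,-36,0,0.0345],[0.66,14,-36,0,0.0345],[0.66,14,-36,0,0.0345],[0.66,14,-36,0,0.0345],[0.66,14,-36,0,0.0345],[0.66,14,-36,0,0.0345],[0.66,14,-36,0,0.0345],[0.66,14,-36,0,0.0345],[0.66,14,-36,0,0.0345],[0.66,14,-36,0,0.0345],[0.66,14,-36,0,0.0345],[0.66,14,-36,0,0.0345]], "grip_force": 30}}

```text
clock: 1.77
position: [0.5497, -0.1578, 0.2023]
ee_rot: [0.386, -3.117, -0.0]
force: [-0.5, 0.0, 0.6]
width: 0.343
gripper_force: 0.0
```

Request:
{"op": "drive_tool", "data": {"steps": [[0.66,13,-36,0,0],[0.66,13,-36,0,0],[0.66,14,-36,0,0],[0.66,13,-37,0,0],[0.66,0,0,0,0],[0.66,0,0,0,0]]}}

```text
clock: 2.27
position: [0.6017, -0.304, 0.2014]
ee_rot: [0.376, -3.117, 0.001]
force: [0.3, 0.3, -0.4]
width: 0.34
gripper_force: 0.0
```

Run:
```python
from h import *
d=snap('wrist','w1'); print({k:d[k] for k in d if k!='image'},observe()['position'],observe()['ee_rot'])
for x in(-.07,.07):
    c,s=np.cos(.246),np.sin(.246); print(w2px(d,[.603+x*c,-.303+x*s,.068]))
```

```text
{'vfov': 66.47679729494065, 'cx': 280.3056597258854, 'cy': 208.04642406477635, 'xyz': array([ 0.5365916 , -0.32012856,  0.38384919]), 'attitude': array([1.83606021, 2.33713006, 0.29526637])} [ 0.60200014 -0.30168322  0.20155189] [ 3.79836397e-01 -3.11713179e+00 -1.13264858e-03]
[280.72048654 124.25461597]
[281.59966182 260.48014052]
```

View pics/w1.png

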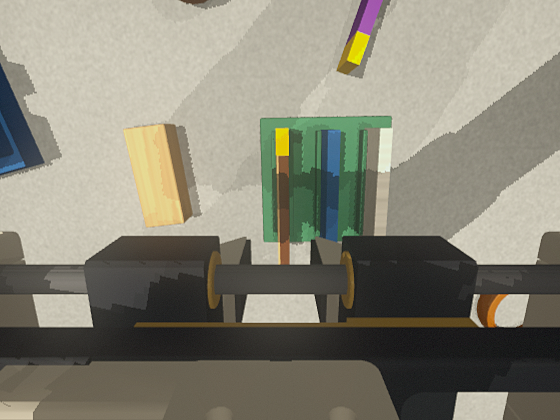

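The wrist view shows the board's top edge from yellow end (282,128) to about (284,265), which is 4 mm farther along the rack than estimated. The open fingers straddle it and clear the blue board. I'll shift, descend and grip.

Request:
{"op": "drive_tool", "data": {"steps": [[0.66,4,2,-30,0],[0.66,0,0,-35,0],[0.66,0,0,-35,0],[0.66,0,0,-25,0],[0.66,0,0,-20,0],[0.66,0,0,-16,0],[0.66,0,0,0,0],[1,0,0,0,0],[1,0,0,0,0],[1,0,0,0,0],[1,0,0,0,0],[1,0,0,0,0],[1,0,0,0,0]], "grip_force": 30}}

```text
clock: 3.4
position: [0.6083, -0.3007, 0.0444]
ee_rot: [-0.381, 3.114, -0.005]
force: [-0.9, -2.1, 11.2]
width: 0.008
gripper_force: 5.2
```

The fingers closed fully, so the board isn't between the pads. I need to look.

Run:
```python
from h import *
d=snap('wrist','w2');e=snap('side','s2');t=snap('top','t2');o=observe();print(o['position'],o['force'],o['width'],o['gripper_force'])
r=lambda a,b:cv2.resize(a[:,:,::-1],b,interpolation=cv2.INTER_CUBIC)
A=r(d['image'],(400,300));B=r(e['image'][210:300,300:420],(400,300));C=r(t['image'][140:230,320:440],(400,300))
cv2.imwrite('pics/m2.png',np.vstack([np.hstack([A,B]),np.hstack([C,C*0])]))
```

```text
[ 0.60832929 -0.30086271  0.04439958] [-0.43698573 -1.60994495 10.20310369] 0.005154975369958481 5.111932636209531
```

View pics/m2.png

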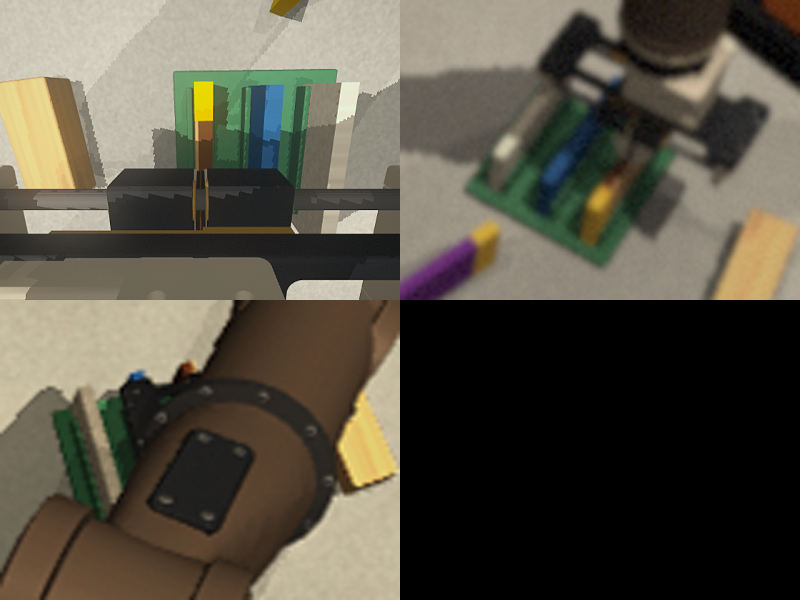

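Run:
```python
from h import *
a=cv2.imread('pics/w2.png')[90:330,200:500];b=cv2.imread('pics/s2.png')[225:290,335:400]
A=cv2.resize(a,(400,320),interpolation=cv2.INTER_CUBIC);B=cv2.resize(b,(400,400),interpolation=cv2.INTER_CUBIC);A=cv2.copyMakeBorder(A,0,80,0,0,0)
cv2.imwrite('pics/m3.png',np.hstack([A,B]))
d=load('w2')
c,s=np.cos(.246),np.sin(.246)
for z in(.068,.06):
  for x in(-.07,-.044): print(z,x,w2px(d,[.6065+x*c,-.3003+x*s,z]))
print(w2px(d,[.6083,-.3007,.0444]))
```

```text
0.068 -0.07 [281.82731748 116.05243719]
0.068 -0.044 [281.93707766 170.54906447]
0.06 -0.07 [281.80356538 116.42612222]
0.06 -0.044 [281.90917468 168.37941944]
[280.64918867 240.41452903]
```

View pics/m3.png

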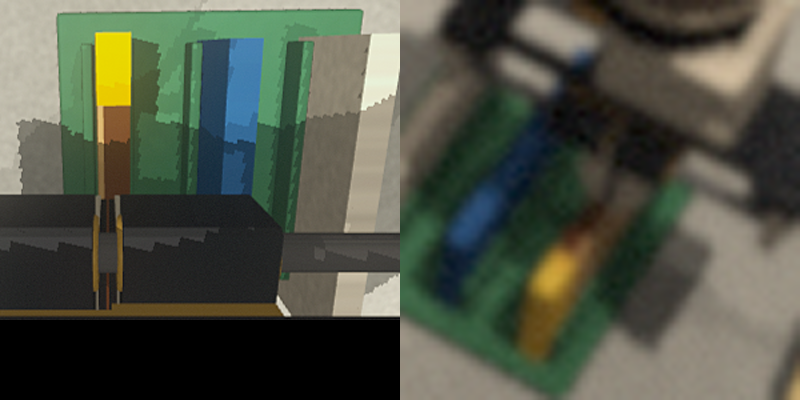

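Between the shut fingers I can see a brown line, and the board top sits at crop x 96–131, laterally in line with them. A small lift will show whether the board is held: if it is, the yellow patch stays fixed in the wrist image.

Request:
{"op": "drive_tool", "data": {"steps": [[1,0,0,4,0],[1,0,0,4,0],[1,0,0,4,0],[1,0,0,0,0],[1,0,0,0,0]]}}

```text
clock: 3.97
position: [0.6067, -0.299, 0.0539]
ee_rot: [-0.383, 3.118, -0.0]
force: [0.1, -0.5, -0.2]
width: 0.003
gripper_force: 0.0
```

```bash
cat >> h.py <<'E'
def yel(im,roi=None):
    h=cv2.cvtColor(im,cv2.COLOR_RGB2HSV); m=cv2.inRange(h,(24,170,90),(34,255,255))
    if roi: k=np.zeros_like(m);k[roi[1]:roi[3],roi[0]:roi[2]]=1;m=m*k
    n,l,s,c=cv2.connectedComponentsWithStats(m); return [(s[i].tolist(),c[i].round(1).tolist()) for i in range(1,n) if s[i,4]>80]
E
python3 - <<'E'
from h import *
print(yel(cv2.imread('pics/w2.png')[:,:,::-1]));d=snap('wrist','w3');print(yel(d['image']));o=observe();print(o['position'],o['force'],o['width'],o['gripper_force'])
E
```

```text
[([271, 114, 28, 55, 1422], [284.4, 141.3])]
[([266, 117, 26, 52, 1281], [279.0, 142.8])]
[ 0.60645801 -0.29894125  0.05354216] [-0.88411891 -0.49261059  0.3144083 ] 0.007044938860968351 0.0
```

The patch shrank, so the board didn't move and isn't held. It is still unmoved in its slot. The evidence is that the fingers shut just above the board's top edge: contact came at a reading of about .045 with Fz 10 N. The finger gap in w1 (62 px) also puts the real tips about 20 mm above the reported TCP. I'll reopen and go down to a reading of .030, which clears the 28 mm ribs whichever explanation is right.

Request:
{"op": "drive_tool", "data": {"steps": [[0.66,0,0,25,0],[0.66,0,0,0,0],[0.66,0,0,0,0],[0.66,0,0,0,0],[0.66,0,0,-10,0],[0.66,0,0,-10,0],[0.66,0,0,-10,0],[0.66,0,0,-10,0],[0.66,0,0,-8,0],[0.66,0,0,0,0],[0.66,0,0,0,0]]}}

```text
clock: 4.93
position: [0.606, -0.2989, 0.0296]
ee_rot: [0.382, -3.117, -0.001]
force: [-0.8, 0.1, 0.9]
width: 0.337
gripper_force: 0.0
```

Run:
```python
from h import *
d=snap('wrist','w4');print(yel(d['image']));o=observe();print(o['position'],o['force'],o['width'],o['gripper_force'])
for x in(-.07,-.044): print(w2px(d,[.6065+x*.97,-.3003+x*.2435,.068]))
A=cv2.resize(d['image'][100:360,180:400,::-1],(508,600),interpolation=cv2.INTER_CUBIC)
cv2.imwrite('pics/m4.png',A)
```

```text
[([262, 117, 30, 60, 1702], [276.9, 146.8])]
[ 0.60647455 -0.29919261  0.03037421] [-0.95019288 -0.14422508  0.00515622] 0.3373664327701127 0.0
[276.99718017 119.11693613]
[277.31197258 178.61385439]
```

View pics/m4.png

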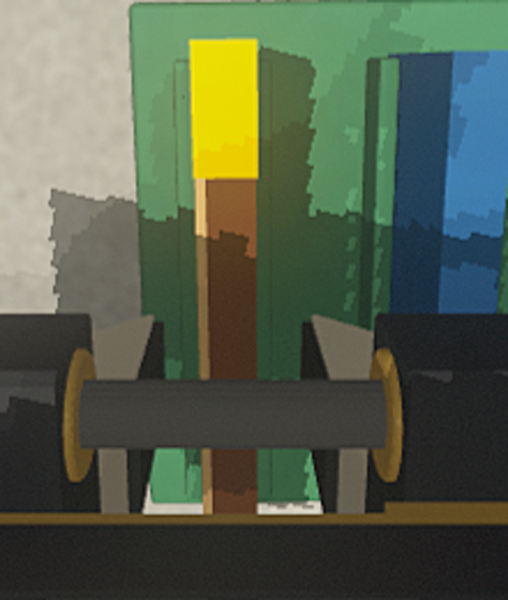

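The fingers (crop x 158 and 305) straddle the board (205–257) symmetrically. Closing here.

Request:
{"op": "drive_tool", "data": {"steps": [[1,0,0,0,0],[1,0,0,0,0],[1,0,0,0,0],[1,0,0,0,0],[1,0,0,0,0],[1,0,0,0,0]], "grip_force": 30}}

```text
clock: 5.48
position: [0.6069, -0.2993, 0.031]
ee_rot: [-0.383, 3.117, -0.001]
force: [0.5, -0.3, 2.7]
width: 0.126
gripper_force: 29.9
```

Held: width 0.126 is 11.6 mm, at 30 N. Lifting, then carrying it to the free patch left of the rack, turned to the fixture's heading.

Request:
{"op": "drive_tool", "data": {"steps": [[1,0,0,10,0],[1,0,0,24,0],[1,0,0,26,0],[1,0,0,24,0],[1,-2,15,0,-0.04],[1,-5,28,0,-0.04],[1,-5,32,0,-0.04],[1,-5,32,0,-0.04],[1,-5,32,0,-0.04],[1,-5,32,0,-0.04],[1,-5,32,0,-0.04],[1,-5,32,0,-0.04],[1,-4,24,0,-0.04],[1,-1,10,0,-0.04],[1,0,0,0,0],[1,0,0,0,0]]}}

```text
clock: 6.82
position: [0.5645, -0.0297, 0.115]
ee_rot: [0.241, 3.132, 0.0]
force: [0.3, -0.1, 0.5]
width: 0.131
gripper_force: 29.9
```

Run:
```python
from h import *
d=snap('wrist','w5');o=observe();print(yel(d['image']));print(o['position'],o['force'],o['width'],o['gripper_force'])
t=snap('top','t5');s=snap('side','s5')
A=cv2.resize(d['image'][:,:,::-1],(400,300));B=cv2.resize(s['image'][130:280,200:400,::-1],(400,300));cv2.imwrite('pics/m5.png',np.hstack([A,B]))
```

```text
[([266, 116, 29, 60, 1622], [280.0, 144.9])]
[ 0.56460718 -0.03093197  0.11498825] [-0.02599164 -0.32490039 -0.26984838] 0.12500576852890644 29.906487464904785
```

Still held in the same grip (yellow patch at (280,145)). Lowering it onto its edge.

Request:
{"op": "drive_tool", "data": {"steps": [[1,0,0,-28,0],[1,0,0,-28,0],[1,0,0,-20,0],[1,0,0,-9,0],[1,0,0,-2,0],[1,0,0,-2,0],[1,0,0,-1,0],[1,0,0,0,0],[1,0,0,0,0]]}}

```text
clock: 7.72
position: [0.5653, -0.0302, 0.0255]
ee_rot: [0.245, 3.13, 0.001]
force: [-0.1, 1.0, -0.5]
width: 0.128
gripper_force: 29.9
```

Request:
{"op": "drive_tool", "data": {"steps": [[1,0,0,-1,0],[1,0,0,-1,0],[1,0,0,-1,0],[1,0,0,0,0],[1,0,0,0,0]]}}

```text
clock: 8.13
position: [0.5649, -0.0302, 0.0228]
ee_rot: [0.245, 3.131, 0.001]
force: [-4.6, 0.8, 14.8]
width: 0.124
gripper_force: 30.0
```

Bench contact at 15 N. I'll ease off, open, rise clear, and move to the walnut side.

Request:
{"op": "drive_tool", "data": {"steps": [[1,0,0,1.2,0],[1,0,0,0,0],[0.78,0,0,0,0],[0.7,0,0,0,0],[0.66,0,0,0,0],[0.66,0,0,0,0],[0.66,0,0,15,0],[0.66,0,0,25,0],[0.66,0,0,25,0],[1,4,22,0,0],[1,3,22,0,0],[1,0,0,0,0],[1,0,0,0,0]]}}

```text
clock: 9.22
position: [0.5715, 0.0156, 0.0876]
ee_rot: [-0.24, -3.132, -0.001]
force: [-0.7, -0.3, 0.9]
width: 0.104
gripper_force: 0.0
```

Run:
```python
from h import *
d=snap('wrist','w6');o=observe();print(yel(d['image']));print(o['position'],o['force'],o['width'])
y=R.from_rotvec(o['ee_rot']).as_matrix()[:,1];print('tool y',y)
for x in(-.07,-.044):
  for off in(-.006,.006): 
    t=-.154;print(w2px(d,[.565+x*np.cos(t)-off*np.sin(t),-.030+x*np.sin(t)+off*np.cos(t),.06]))
```

```text
[([197, 119, 22, 42, 797], [207.5, 139.7])]
[0.57130102 0.01404736 0.08754574] [-0.42201111 -0.90059699  0.58332151] 0.0523836986564339
tool y [ 1.54243875e-01  9.88032757e-01 -3.14161355e-04]
[198.51589122 121.60222249]
[217.49137185 121.60252714]
[201.05867365 162.84898409]
[219.44406435 162.84627844]
```

The board is standing where predicted: yellow patch at (207,140), expected about (209,142). Descending beside it and pushing gently on the walnut face near the top.

Request:
{"op": "drive_tool", "data": {"steps": [[1,0,0,-30,0],[1,0,0,-25,0],[1,0,0,-8,0],[1,-1,-8,0,0],[1,-1,-6,0,0],[1,-0.6,-4,0,0],[1,-0.5,-3,0,0],[1,-0.5,-3,0,0],[1,-0.5,-3,0,0],[1,-0.5,-3,0,0],[1,-0.5,-3,0,0],[1,-0.5,-3,0,0],[1,-0.5,-3,0,0],[1,-0.5,-3,0,0],[1,-0.5,-3,0,0],[1,0,0,0,0],[1,0,0,0,0]]}}

```text
clock: 10.68
position: [0.5643, -0.0312, 0.0247]
ee_rot: [-0.245, -3.132, -0.0]
force: [-0.9, -0.5, 0.2]
width: 0.003
gripper_force: 0.0
```

Run:
```python
from h import *
d=snap('wrist','w7');o=observe();print(yel(d['image']));print(o['position'],o['force'],o['width'])
y=cv2.inRange(cv2.cvtColor(d['image'],cv2.COLOR_RGB2HSV),(24,170,90),(34,255,255))
```

```text
[([167, 119, 104, 45, 4537], [219.1, 140.9])]
[ 0.56437742 -0.03105409  0.02464258] [0.01700528 0.44544796 0.32845562] 0.005600989012661553
```

Yellow patch is now 104×45 px, so the board has fallen flat. Rising over the yellow end for a close look.

Request:
{"op": "drive_tool", "data": {"steps": [[0.6,0,0,25,0],[0.3,0,0,35,0],[0,-10,-5,35,0],[0,-25,-12,0,0],[0,-19,-10,0,0],[0,0,0,0,0],[0,0,0,0,0]]}}

```text
clock: 11.32
position: [0.5098, -0.0582, 0.1201]
ee_rot: [0.246, 3.132, 0.001]
force: [1.1, 0.6, -0.0]
width: 0.466
gripper_force: 0.0
```

```bash
cat >> h.py <<'E'
def ymeas(d,z,roi=None):
    h=cv2.cvtColor(d['image'],cv2.COLOR_RGB2HSV); m=cv2.inRange(h,(24,150,80),(34,255,255))
    if roi: k=np.zeros_like(m);k[roi[1]:roi[3],roi[0]:roi[2]]=1;m=m*k
    c=max(cv2.findContours(m,cv2.RETR_EXTERNAL,cv2.CHAIN_APPROX_NONE)[0],key=cv2.contourArea)
    W=np.array([px2w(d,u,v,z)[:2] for [[u,v]] in c],np.float32); return cv2.minAreaRect(W*1000),cv2.boundingRect(c),cv2.boxPoints(cv2.minAreaRect(W*1000))
E
python3 - <<'E'
from h import *
d=snap('wrist','w8');t=snap('top','t8');o=observe();print(o['position'],o['ee_rot'],o['width']);print(ymeas(d,.012))
A=cv2.resize(d['image'][:,:,::-1],(560,420));B=cv2.resize(t['image'][150:255,240:300,::-1],(240,420),interpolation=cv2.INTER_CUBIC);cv2.imwrite('pics/m8.png',np.hstack([A,B]))
E
```

```text
[ 0.51113994 -0.0574239   0.11977359] [2.43425603e-01 3.13156830e+00 5.88417502e-04] 0.5489990107586085
(((454.1587829589844, -304.4459228515625), (9.954808235168457, 31.660490036010742), 68.61022186279297), (0, 165, 12, 34), array([[ 437.6036 , -303.307  ],
       [ 467.08334, -314.85394],
       [ 470.71396, -305.58484],
       [ 441.23422, -294.0379 ]], dtype=float32))
```

View pics/m8.png

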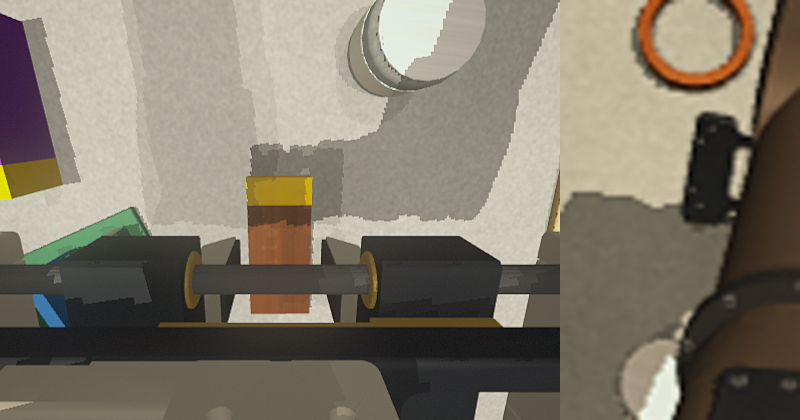

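The board lies flat with walnut face up: yellow end edge (247–312, 177), far end about (249–309, 313), square to the tool. The tin at (420,45) is clear.

Run:
```python
from h import *
d=load('w8')
a=px2w(d,279.5,177,.012);b=px2w(d,279,313,.012);l=px2w(d,247,177,.012);r=px2w(d,312,177,.012)
v=b-a;print(a,b,np.linalg.norm(v),np.arctan2(v[1],v[0]),np.linalg.norm(l-r),'grip',a+v/np.linalg.norm(v)*.021)
for p in(a+v/np.linalg.norm(v)*.021,[.51,-.0578,.1]):print(w2px(d,p))
```

```text
[ 0.48850656 -0.05576045  0.012     ] [ 0.62684908 -0.07838655  0.012     ] 0.14018057292056102 -0.1621159346076905 0.05936354134817209 grip [ 0.5092312 -0.05915    0.012    ]
[279.41758989 199.41554868]
[281.44008534 229.95186563]
```

Request:
{"op": "drive_tool", "data": {"steps": [[0,-1,-1,-30,0],[0,0,0,-35,0],[0,0,0,-30,0],[0,0,0,-15,0],[0,0,0,-6,0],[0,0,0,0,0],[0,0,0,0,0]]}}

```text
clock: 12.0
position: [0.5102, -0.0589, 0.004]
ee_rot: [0.244, 3.132, -0.0]
force: [-0.3, 0.9, 0.9]
width: 0.995
gripper_force: 0.0
```

Request:
{"op": "drive_tool", "data": {"steps": [[0,0,0,-3,0],[0,0,0,-3,0],[0,0,0,0,0],[0,0,0,0,0]]}}

```text
clock: 12.33
position: [0.5097, -0.059, -0.0018]
ee_rot: [0.244, 3.131, 0.0]
force: [-0.2, 0.4, -0.4]
width: 1.0
gripper_force: 0.0
```

Request:
{"op": "drive_tool", "data": {"steps": [[0,0,0,-3,0],[0,0,0,-3,0],[0,0,0,-2,0],[0,0,0,0,0],[0,0,0,0,0]]}}

```text
clock: 12.75
position: [0.5092, -0.0591, -0.0105]
ee_rot: [-0.245, -3.132, -0.0]
force: [-0.5, 0.7, 0.1]
width: 1.0
gripper_force: 0.0
```

Request:
{"op": "drive_tool", "data": {"steps": [[0,0,0,-3,0],[0,0,0,-2,0],[0,0,0,-2,0],[0,0,0,0,0],[0,0,0,0,0]]}}

```text
clock: 13.17
position: [0.5093, -0.0591, -0.0174]
ee_rot: [-0.245, -3.132, -0.0]
force: [-0.3, -0.1, 0.4]
width: 1.0
gripper_force: 0.0
```

Request:
{"op": "drive_tool", "data": {"steps": [[0,0,0,-2,0],[0,0,0,-1,0],[0,0,0,-1,0],[0,0,0,0,0],[0,0,0,0,0]]}}

```text
clock: 13.58
position: [0.5094, -0.0591, -0.0213]
ee_rot: [-0.245, -3.132, -0.0]
force: [0.4, 0.6, 0.5]
width: 1.002
gripper_force: 0.0
```

Request:
{"op": "drive_tool", "data": {"steps": [[0,0,0,-1,0],[0,0,0,-1,0],[0,0,0,0,0],[0,0,0,0,0]]}}

```text
clock: 13.92
position: [0.5094, -0.0591, -0.0233]
ee_rot: [-0.245, -3.132, -0.0]
force: [-0.2, -0.2, 0.6]
width: 0.997
gripper_force: 0.0
```

Request:
{"op": "drive_tool", "data": {"steps": [[0.2,0,0,1,0],[0.3,0,0,0,0],[1,0,0,0,0],[1,0,0,0,0],[1,0,0,0,0],[1,0,0,0,0],[1,0,0,0,0]], "grip_force": 45}}

```text
clock: 14.5
position: [0.5094, -0.0591, -0.0223]
ee_rot: [0.245, 3.132, 0.0]
force: [-0.2, -0.5, 1.2]
width: 0.653
gripper_force: 45.0
```

Gripped at 60 mm width, 45 N. Lifting and flying over the fixture so the wrist camera can see its mouth.

Request:
{"op": "drive_tool", "data": {"steps": [[1,0,0,12,0],[1,0,0,30,0],[1,0,0,38,0],[1,0,0,38,0],[1,0,0,38,0],[1,0,0,34,0],[1,7,15,0,0],[1,14,30,0,0],[1,16,34,0,0],[1,16,34,0,0],[1,16,34,0,0],[1,16,34,0,0],[1,16,34,0,0],[1,16,34,0,0],[1,14,30,0,0],[1,10,22,0,0],[1,0,0,0,0],[1,0,0,0,0],[1,0,0,0,0]]}}

```text
clock: 16.08
position: [0.6501, 0.2407, 0.1673]
ee_rot: [-0.246, -3.131, 0.002]
force: [0.6, 0.2, -0.5]
width: 0.652
gripper_force: 45.0
```

Run:
```python
from h import *
d=snap('wrist','w9');o=observe();print(o['position'],o['ee_rot'],o['force'],o['width'],o['gripper_force'])
h=np.array([.5861,.2519]);t=-.154;f=lambda x,y:[h[0]+(x+.01)*np.cos(t)-y*np.sin(t),h[1]+(x+.01)*np.sin(t)+y*np.cos(t)]
for n,x,y,z in[('baseL',-.09,.06,.01),('baseR',-.09,-.06,.01),('pileL',-.08,.03,.034),('pileR',-.08,-.03,.034),('lipLout',-.037,.046,.05),('lipRout',-.037,-.046,.05)]: print(n,w2px(d,f(x,y)+[z]).round(1))
cv2.imwrite('pics/m9.png',cv2.resize(d['image'][40:340,100:460,::-1],(720,600),interpolation=cv2.INTER_CUBIC))
```

```text
[0.65019156 0.24006994 0.16761364] [-2.47306069e-01 -3.13143836e+00  1.78023387e-03] [ 0.46238827  0.36122203 -0.61615487] 0.6474920736856599 44.999433159828186
baseL [343.7  42. ]
baseR [219.4  42.5]
pileL [314.9  47.6]
pileR [248.3  47.9]
lipLout [333.7  96.3]
lipRout [229.9  96.7]
```

View pics/m9.png

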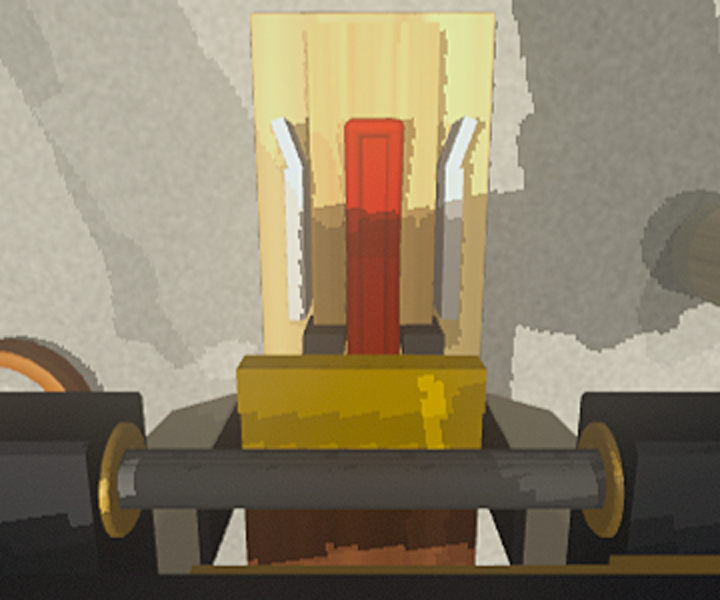

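The fixture mouth is in view. Base front corners are at orig px (225,46.5) and (348,46.5), lip tips at (236,100) and (339,99), with the axis straight up the picture at column ~287. The held board's yellow end has its top edge at crop (238–487, 368), so the board is square to the fixture. Working out the offset.

Run:
```python
from h import *
d=load('w9');p=np.array([.6502,.2404])
t=-.156;c,s=np.cos(t),np.sin(t);ax=np.array([c,s]);ay=np.array([-s,c])
bl=px2w(d,225,46.5,.01)[:2];br=px2w(d,348,46.5,.01)[:2];print('base w',np.linalg.norm(bl-br),'yaw',np.arctan2(*(br-bl)[::-1])-np.pi/2)
l1=px2w(d,236,100,.05)[:2];l2=px2w(d,339,99,.05)[:2];print('lip w',np.linalg.norm(l1-l2))
base=(bl+br)/2;lip=(l1+l2)/2
for n,o,x in(('base',base,-.09),('lip',lip,-.037)): 
    h=o+ax*(-.01-x);print(n,'home',h)
for z in(.2,.205):
    a=px2w(d,100+238/2,224,z)[:2];b=px2w(d,100+487/2,224,z)[:2];e=(a+b)/2;print('board w',np.linalg.norm(a-b),'end',e,'rel tcp',(e-p)@ax,(e-p)@ay)
```

```text
base w 0.11914975321839069 yaw -0.15775148086389779
lip w 0.09147781172438282
base home [0.5905558  0.25591208]
lip home [0.58935608 0.2564196 ]
board w 0.06083217841820431 end [0.62984209 0.24404801] rel tcp -0.0206774813936028 0.00044074213644870264
board w 0.05879991330069602 end [0.62830104 0.24428054] rel tcp -0.0222359466865817 0.0004310191425842664
```

Home comes out at (.590, .256) and yaw −.157 from two features that agree to about 1 mm. Backing out in front of the mouth, then lowering to just above pile height.

Request:
{"op": "drive_tool", "data": {"steps": [[1,-15,3,0,0],[1,-30,6,0,0],[1,-34,6,0,0],[1,-34,6,0,0],[1,-34,6,0,0],[1,-34,6,0,0],[1,-21,4,0,0],[1,-10,2,0,0],[1,0,0,-20,0],[1,0,0,-32,0],[1,0,0,-34,0],[1,0,0,-30,0],[1,0,0,-22,0],[1,0,0,-10,0],[1,0,0,0,0],[1,0,0,0,0]]}}

```text
clock: 17.47
position: [0.4392, 0.2803, 0.0203]
ee_rot: [0.247, 3.131, -0.0]
force: [-0.0, 0.6, -1.0]
width: 0.647
gripper_force: 45.0
```

Run:
```python
from h import *
o=observe();print(o['position'],2*np.arctan2(o['ee_rot'][0],o['ee_rot'][1]),o['force'],o['width'],o['gripper_force'])
t=-.157;ax=np.array([np.cos(t),np.sin(t)]);ay=np.array([-ax[1],ax[0]]);e=np.array([.5415,.2632])-o['position'][:2];print('along',e@ax,'lat',e@ay)
s=snap('side','s10');S=s['image'][130:210,200:310,::-1];cv2.imwrite('pics/m10.png',cv2.resize(S,(800,582),interpolation=cv2.INTER_CUBIC))
```

```text
[0.4392488  0.28029818 0.02030316] 0.15726517576087393 [-0.02422453  0.56818897 -0.95572076] 0.647141161003723 44.99959409236908
along 0.10366698741296446 lat -0.000900314353542743
```

Request:
{"op": "drive_tool", "data": {"steps": [[1,0,0,-3,0],[1,0,-1,-2,0],[1,0,0,-2,0],[1,0,0,0,0],[1,0,0,0,0]]}}

```text
clock: 17.93
position: [0.4384, 0.28, 0.0129]
ee_rot: [0.244, 3.132, 0.0]
force: [-0.0, 1.0, -1.3]
width: 0.646
gripper_force: 45.0
```

Request:
{"op": "drive_tool", "data": {"steps": [[1,4.94,-0.78,0,0],[1,4.94,-0.78,0,0],[1,4.94,-0.78,0,0],[1,4.94,-0.78,0,0],[1,4.94,-0.78,0,0],[1,4.94,-0.78,0,0],[1,4.94,-0.78,0,0],[1,4.94,-0.78,0,0],[1,0,0,0,0]]}}

```text
clock: 18.68
position: [0.4784, 0.2733, 0.0125]
ee_rot: [-0.245, -3.132, 0.001]
force: [-0.7, -0.5, -0.5]
width: 0.643
gripper_force: 45.0
```

Request:
{"op": "drive_tool", "data": {"steps": [[1,4.94,-0.78,0,0],[1,4.94,-0.78,0,0],[1,4.94,-0.78,0,0],[1,4.94,-0.78,0,0],[1,4.94,-0.78,0,0],[1,4.94,-0.78,0,0]]}}

```text
clock: 19.18
position: [0.5034, 0.2694, 0.0118]
ee_rot: [-0.241, -3.125, 0.002]
force: [-6.9, -0.0, 3.8]
width: 0.647
gripper_force: 45.0
```

Request:
{"op": "drive_tool", "data": {"steps": [[1,4.94,-0.78,0,0],[1,4.94,-0.78,0,0],[1,4.94,-0.78,0,0],[1,4.94,-0.78,0,0],[1,4.94,-0.78,0,0],[1,4.94,-0.78,0,0],[1,0,0,0,0]]}}

```text
clock: 19.77
position: [0.5371, 0.2641, 0.0124]
ee_rot: [-0.245, -3.131, 0.001]
force: [-1.8, -0.2, -1.7]
width: 0.647
gripper_force: 45.0
```

Request:
{"op": "drive_tool", "data": {"steps": [[1,2,-0.3,0,0],[1,1.5,-0.2,0,0],[1,1.5,-0.2,0,0],[1,0,0,0,0]]}}

```text
clock: 20.1
position: [0.5404, 0.2636, 0.0122]
ee_rot: [-0.243, -3.129, 0.001]
force: [-7.1, 1.0, -1.1]
width: 0.648
gripper_force: 45.0
```

Request:
{"op": "drive_tool", "data": {"steps": [[1,1,-0.2,0,0],[1,1,-0.2,0,0],[1,0,0,0,0]]}}

```text
clock: 20.35
position: [0.5403, 0.2635, 0.0119]
ee_rot: [-0.242, -3.126, 0.002]
force: [-12.2, 0.9, 1.3]
width: 0.648
gripper_force: 45.0
```

Stalled against the stops: 12 N, no further travel, within 1.5 mm of the estimate. Setting it down, opening evenly, and rising clear.

Request:
{"op": "drive_tool", "data": {"steps": [[1,0,0,-1,0],[1,0,0,0,0],[0.25,0,0,0,0],[0.1,0,0,0,0],[0.05,0,0,0,0],[0,0,0,0,0],[0,0,0,20,0],[0,0,0,35,0],[0,0,0,40,0],[0,0,0,40,0],[0,20,-3,20,0],[0,36,-6,0,0],[0,36,-6,0,0],[0,18,-3,0,0],[0,0,0,0,0],[0,0,0,0,0]]}}

```text
clock: 21.68
position: [0.6554, 0.2441, 0.1663]
ee_rot: [0.248, 3.131, -0.001]
force: [-0.1, 0.0, -0.0]
width: 0.994
gripper_force: 0.0
```

Run:
```python
from h import *
d=snap('wrist','w11');s=snap('side','s11');o=observe();print(o['position'],o['force'],o['width'])
A=cv2.resize(d['image'][40:340,100:460,::-1],(480,400),interpolation=cv2.INTER_CUBIC);B=cv2.resize(s['image'][140:205,215:300,::-1],(320,245),interpolation=cv2.INTER_CUBIC)
C=np.zeros((400,800,3),np.uint8);C[:,:480]=A;C[:245,480:]=B;cv2.imwrite('pics/m11.png',C)
h=[.590,.256];t=-.157;c,q=np.cos(t),np.sin(t)
for n,x,y,z in[('boardL',-.07,.03,.046),('boardR',-.07,-.03,.046),('pileL',-.07,.03,.034),('band',-.044,0,.046)]: u=w2px(d,[h[0]+x*c-y*q,h[1]+x*q+y*c,z]);print(n,u.round(1),((u-[100,40])*4/3).round(0))
```

```text
[0.65363466 0.24552876 0.16649806] [-0.04349355 -0.02721418  0.7436438 ] 0.9965324368876708
boardL [317.  42.] [289.   3.]
boardR [247.3  42.1] [196.   3.]
pileL [315.6  45.3] [287.   7.]
band [282.2  74.4] [243.  46.]
```

View pics/m11.png

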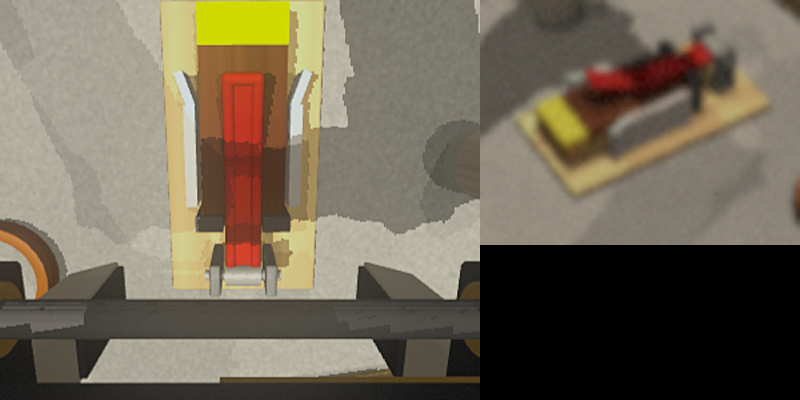

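The board lies square between the guides under the red arm, yellow end out of the mouth. The yellow band edge is at row 45 against a predicted 46, and columns 197–289 against 196–289, so it is home within about 1 mm. The gripper is clear, so I'll hand in.

```bash
python3 -c "
from cell import arm
print(arm.sign_off())"
```

```text
the job is handed in; nothing more can be done
None
```

The walnut board was laid flat walnut face up, released, and re-gripped across its width. It is now on the pile against the stops, under the red arm, with its yellow end out of the mouth and within about 1 mm of home in the last image; handed in at about 22 s.

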